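# Stir the grinding balls in the blue dish

## Robot

A 7-joint arm with a two-finger parallel gripper is mounted at the origin on the work surface. World frame = base frame: x ahead of the robot, y to its left, z up, the work surface at z = 0. Lengths are in m, angles in rad, forces in N, time in s.
With the tool pointing down it reaches from about 0.425 to 0.925 m from the base axis. Payload 6.8 kg.
Tool frame: the origin (TCP) lies midway between the tips of the shut fingers; the grasp point (between the pads) lies bot.grip_point_offset behind it (bot.grip_point_offset is the distance from the TCP to the grasp point, in m); z points along the fingers, y is the line along which they close (so a half turn about z gives the same grasp; the last joint's range is limited). The gripper opens to 85 mm and grips with 20 to 120 N. Pads are 22 mm wide; open, the fingers measure 114 mm over their backs; the gripper's body (76 mm by 85 mm) begins 54 mm behind the grasp point. The pads swing forward as they close: fully open they stand 13 mm farther back than shut.
Start: joints at [-1.415, 0.477, 0.022, 1.555, -0.011, 1.109, -0.083], TCP at [0.176, 0.652, 0.231] pointing down, gripper open.
Joint ranges: [-2.96, 2.96], [-0.34, 2.1], [-1.41, 1.46], [0.24, 2.44], [-1.37, 4.51], [0.17, 1.92], [-2.96, 2.96]. Speed limits (rad/s): [2.39, 2.39, 3.14, 3.14, 3.14, 3.14, 3.14].

## Interface

Orientations are given as a unit quaternion [w, x, y, z].
In Python, from station import get_obs, cams, job, bot gives the robot as it stands.
- The arm moves only by the tool arm_command, never from a script. Its argument "rows" is a list that holds one entry, the list of rows, each a list of 5 numbers: the finger opening in mm, from 0 to 85.4, then the shift along the world's x, y, z in units of 60 mm (1.0 is 60 mm), then the turn about the world's z in units of 0.08 rad (1.0 is 0.08 rad). In form: [[[grip, x, y, z, turn], ...]]. A call has exactly 10 rows; each row shifts and turns the commanded pose from where the row before left it; what a row does not reach is not made up. A row lasts 1/8 s, in which the tool goes at most 62.5 mm and 10.7 degrees, less where a joint would pass 70% of its speed; a pose out of reach is approached as far as the arm can. A call with a number of a shift or a turn outside -1 to 1 is refused whole. A call with a gripper value outside its range is refused whole. The fingers move at their own pace and stop on an object; "newtons" is the grip in N (left out, the last holds). Time passes only in rows, so rows that do not move let the fingers close, or fill a call up. It gives the time, the measured TCP pose, the force, the opening and the grip force at its end, in the units of the state.
- get_obs(): the state, without advancing time (a new reading comes with each control period).
- cams.read_camera(name): name is "scene" or "top" or "wrist"; returns the picture (420x560x3 uint8, red, green, blue); there is no depth.
- cams.camera_params(name): a dict with "K" (3x3 intrinsics, pixels), "k1" (the pictures are not rectified: a ray, as slopes to the right and down, at radius r is drawn at 1 + k1 r^2 times it, then the intrinsics apply), "extrinsics" (4x4, takes a point from camera to world coordinates). Camera axes: x right, y down, z forward; pixel columns grow to the right and rows downward; lengths in m; the calibration is good to about 2 mm. A picture is of the moment at which its call begins: read the wrist's pose just before it. camera_params takes no time and is no camera call; for the wrist camera it gives the pose at the moment of the call.
- job.hand_in(): hands the job in; it is judged then, once.
The state is a dict: "t": time; "q": joint angles; "joint_vel": joint speeds; "joint_torque": joint torques, N m; "eef_pos": TCP position; "tool_rot": TCP orientation; "contact_force": force on the tool from outside, world axes, zero at the start; "torque": the same for the moment, N m; "gripper_width": opening from 0.0 (shut) to 1.0 (fully open); "grasp_force": force on a finger pad.
Only numpy, scipy, OpenCV 4.12 (cv2) and the standard library are available. Lean on these libraries where they do the work, as an engineer would, in place of code of your own. Each camera call takes 0.05 s, during which the arm holds its last target. There are 200 camera calls.

## Task

Take the steel stirring rod with the blue grip out of the white tool rack and use it to stir the grinding balls in the blue dish, so that they are shifted about: at least three full turns around the dish, either way round, with the rod's tip kept down among the balls close to the dish's floor. Then let go of the rod and leave it standing or leaning in the blue dish, with the amber balls still in the dish.

Things in the scene. Friction and masses are not known exactly. Their poses are not given: they have to be found in the camera images.
- rod_grip (a point): Middle of the stirring rod's blue grip, on its axis, 125 mm above the tip and 25 mm below the top. The rod (about 0.12 kg) is 150 mm long: round steel shaft 14 mm thick with rounded tip, then a round blue plastic grip 20 mm thick, 50 mm long. It starts upright (within 3 degrees), tip down, in a hole of the white rack. z points along the rod, tip to grip.
- rod_tip (a point): Lowest point of the stirring rod, at the end of its rounded steel tip; z points along the rod to the grip, whose middle is 125 mm away.
- rack: Fixed white tool rack, a block 60 x 160 x 60 mm high; origin: centre of its underside, y along its length. Two holes 16 mm wide and 50 mm deep at y = -50 and +50 mm. One holds the rod, which must be lifted straight up more than 50 mm to come free; the other holds a bottle brush (black bristles up, white stem, top 106 mm above the bench), not wanted.
- dish: Blue round dish, fixed: 148 mm wide at the rim, 55 mm high, wall 4 mm. Origin: centre of its underside (z up, any yaw). Inner floor flat, 5 mm above the origin, to 30 mm from the middle, then sloping up to the steep wall. Six loose 22 mm balls (2 amber, 4 white, 20 g) lie in a ring about 26 mm from the clear middle. A circle of 18 to 25 mm radius stirs them well. A white dish with dark balls is not wanted.
- amber0_center (a point): Centre of one of the two amber (orange) balls in the blue dish, 22 mm in diameter, 16 mm above the dish's underside at the start.
- amber1_center (a point): Centre of the other amber (orange) ball in the blue dish, 22 mm in diameter.

How it is judged:
On the way, in this order (a step that is already met when the one before it is completed fails the run):
1. the rod's tip, within 20 mm of the blue dish's floor, is more than 10 mm from the middle on the dish's +x side (z of rod_tip in the frame of dish between -0.005 and 0.025 m and horizontal distance between rod_tip and dish below 0.054 m and x of rod_tip in the frame of dish above 0.01 m).
2. still low in the dish, the tip comes more than 10 mm to the -x side (z of rod_tip in the frame of dish between -0.005 and 0.025 m and horizontal distance between rod_tip and dish below 0.054 m and x of rod_tip in the frame of dish below -0.01 m).
3. still low, the tip sweeps across the +y side (more than 10 mm from the middle) (z of rod_tip in the frame of dish between -0.005 and 0.025 m and horizontal distance between rod_tip and dish below 0.054 m and y of rod_tip in the frame of dish above 0.01 m and x of rod_tip in the frame of dish between -0.009 and 0.009 m).
4. still low, the tip comes more than 10 mm to the -y side, and at least one amber ball is then more than 15 mm from where it first lay (three turns either way round cover all four) (z of rod_tip in the frame of dish between -0.005 and 0.025 m and horizontal distance between rod_tip and dish below 0.054 m and y of rod_tip in the frame of dish below -0.01 m and distance of any of amber0_center, amber1_center from where it was at the start of the episode above 0.015 m).
At the end, for the whole second after the job is handed in: The rod is released and at rest with its tip inside the blue dish, no more than 40 mm above the dish's floor, and both amber balls are inside the dish below its rim (horizontal distance between each of rod_tip, amber0_center, amber1_center and dish below 0.07 m and z of rod_tip in the frame of dish below 0.045 m and linear speed of rod below 0.05 m/s and z of amber0_center in the frame of dish between 0 and 0.055 m and z of amber1_center in the frame of dish between 0 and 0.055 m); the robot touches nothing.
It also fails if it takes over 58 s, if anything falls off the work surface, if the arm or the gripper's body presses on something with over 40 N, if the wrist force passes 120 N, or if a joint passes its speed limit or range.

## Working session

There is one attempt and no reset: what is moved stays moved. The work goes in short steps, Python scripts to look and compute and a tool call to move; the robot and the scene stay as the last step left them, time stands still between calls to the robot, and variables do not carry over. Pictures are saved under pics/ and viewed, at most 11 in all, crops included, and the job is handed in when it is done.

Besides the shell and the picture viewer there is one more tool, called as name(argument=value, ...), one argument or row to a line, values as JSON. arm_command: Moves the arm, as the interface text tells. Its arguments: {"type":"object","properties":{"rows":{"type":"array"},"newtons":{"type":"number"}},"required":["rows"]}

```bash
mkdir -p pics; python3 - <<'E'
from station import get_obs,cams,bot
import cv2,numpy as np
o=get_obs();print(o['t'],o['eef_pos'],o['tool_rot'],o['gripper_width'],bot.grip_point_offset)
a=cams.read_camera('top');b=cams.read_camera('scene')
np.save('top.npy',a);np.save('scene.npy',b)
cv2.imwrite('pics/top.png',a[:,:,::-1]);cv2.imwrite('pics/scene.png',b[:,:,::-1])
for n in('top','scene'):
  p=cams.camera_params(n);print(n,p)
E
```

```text
0.0 [0.17582979 0.65106527 0.23031537] [-6.31038996e-05  1.31505343e-01  9.91315023e-01 -9.30085456e-04] 0.997542266057919 0.0187
top {'K': array([[436.35784749,   0.        , 277.67061906],
       [  0.        , 436.35784749, 206.85630792],
       [  0.        ,   0.        ,   1.        ]]), 'k1': 0.02798549722812348, 'extrinsics': array([[-0.00864773, -0.98942416,  0.14479315,  0.42243705],
       [-0.99994699,  0.0077473 , -0.00678142,  0.02168839],
       [ 0.00558795, -0.14484412, -0.98943871,  0.95127251],
       [ 0.        ,  0.        ,  0.        ,  1.        ]])}
scene {'K': array([[489.28821118,   0.        , 271.81590731],
       [  0.        , 489.28821118, 213.98347789],
       [  0.        ,   0.        ,   1.        ]]), 'k1': -0.1086865498905169, 'extrinsics': array([[ 0.26377641,  0.64922773, -0.71339005,  1.219539  ],
       [ 0.96443974, -0.19029611,  0.18342131, -0.17293159],
       [-0.01667315, -0.73640393, -0.67633665,  0.75836539],
       [ 0.        ,  0.        ,  0.        ,  1.        ]])}
```

View pics/top.png

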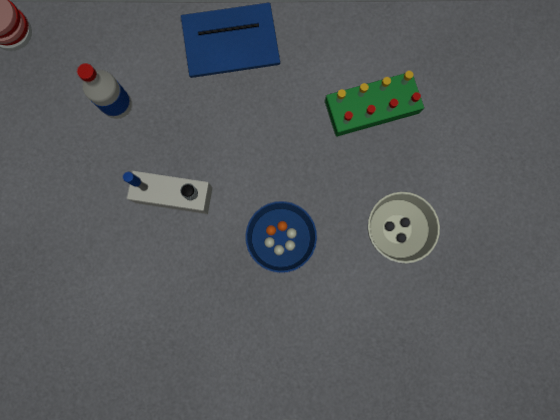

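View pics/scene.png

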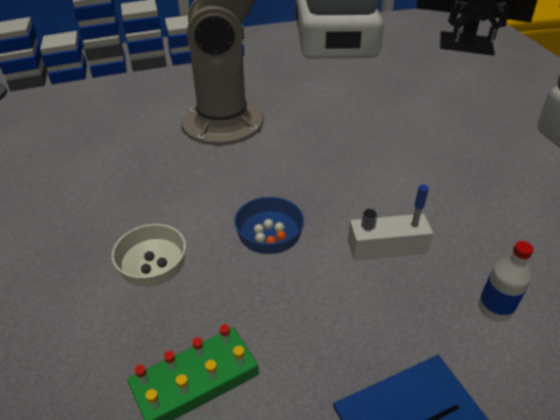

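The top view shows the rod's grip at about (132,178) over the left end of the white rack, the brush at (189,191), and the blue dish at (281,236) with amber balls at (271,230) and (282,226). In the scene view the grip is at (421,197).

```bash
cat > h.py <<'E'
import cv2,numpy as np
from station import cams
def ray(n,uv,p=None):
    p=p or cams.camera_params(n);K=p['K'];E=p['extrinsics']
    d=(np.array(uv,float)-K[:2,2])/[K[0,0],K[1,1]];s=d.copy()
    for _ in range(20): s=d/(1+p['k1']*(s@s))
    v=E[:3,:3]@np.array([*s,1]);return E[:3,3],v/np.linalg.norm(v)
def onz(n,uv,z,p=None):
    c,v=ray(n,uv,p);return c+v*(z-c[2])/v[2]
def tri(r1,r2):
    (a,u),(b,v)=r1,r2
    t=np.linalg.lstsq(np.c_[u,-v],b-a,rcond=None)[0]
    P,Q=a+t[0]*u,b+t[1]*v;return (P+Q)/2,np.linalg.norm(P-Q)
def blobs(im,lo,hi,box,amin=8):
    x0,y0,x1,y1=box;m=cv2.inRange(cv2.cvtColor(im,cv2.COLOR_RGB2HSV),np.array(lo),np.array(hi))[y0:y1,x0:x1]
    n,l,s,c=cv2.connectedComponentsWithStats(m)
    return [(s[i,4],c[i]+[x0,y0],s[i,:4]+[x0,y0,0,0],np.argwhere(l==i)[:,::-1]+[x0,y0]) for i in range(1,n) if s[i,4]>=amin]
E
python3 - <<'E'
from h import *
a=np.load('top.npy');b=np.load('scene.npy')
B=((100,120,40),(130,255,255))
g1=blobs(a,*B,(110,160,160,200));g2=blobs(b,*B,(405,175,440,215))
for g in(g1,g2):print([(x[0],x[1],x[2]) for x in g])
p,e=tri(ray('top',max(g1,key=lambda x:x[0])[1]),ray('scene',max(g2,key=lambda x:x[0])[1]));print('grip',p,e)
for n,im,box in(('top',a,(235,190,330,285)),('scene',b,(220,190,315,260))):
  g=max(blobs(im,*B,box),key=lambda x:x[0]);h=cv2.convexHull(g[3].astype(np.int32))
  el=cv2.fitEllipse(h);print(n,el,g[2]);P=onz(n,el[0],.05);print('dish',P)
  if n=='top':
    q=np.array([onz(n,u,.055) for u in h[:,0]]);(c,r)=cv2.minEnclosingCircle(q[:,:2].astype(np.float32));print('rim',c,r)
w=blobs(a,(0,0,120),(180,90,255),(120,165,215,215),100);print([(x[0],x[2]) for x in w])
r=cv2.minAreaRect(max(w,key=lambda x:x[0])[3].astype(np.int32));q=np.array([onz('top',u,.06)[:2] for u in cv2.boxPoints(r)]);print('rack',q)
for x in blobs(a,(0,120,120),(20,255,255),(240,190,330,285)):print('amber',x[0],x[1],onz('top',x[1],.016))
E
```

```text
[(np.int32(163), array([131.19631902, 178.74846626]), array([123, 172,  18,  14]))]
[(np.int32(184), array([421.17391304, 195.80978261]), array([416, 185,  12,  24]))]
grip [0.59685785 0.29145144 0.13817679] 0.0024546230199464975
top ((280.7728271484375, 236.531005859375), (70.53089141845703, 70.86497497558594), 119.83708190917969) [246 202  71  70]
dish [0.492297   0.00963594 0.05      ]
rim (0.4928513467311859, 0.009713967330753803) 0.07311800122261047
scene ((268.8046569824219, 224.03553771972656), (55.4096794128418, 67.58036804199219), 87.7975845336914) [235 197  68  56]
dish [0.50060875 0.00491275 0.05      ]
[(np.int32(1805), array([127, 171,  81,  39]))]
rack [[0.57340987 0.32671237]
 [0.63322619 0.32011403]
 [0.60707292 0.16026946]
 [0.54753274 0.16839288]]
amber 53 [282.22641509 225.66037736] [0.51831797 0.00582502 0.016     ]
amber 54 [270.75925926 229.94444444] [0.50927148 0.03056569 0.016     ]
```

arm_command(
  rows=[
    [[85, 0.7, -0.6, 0, 0], [85, 0.7, -0.6, 0, 0], [85, 0.7, -0.6, 0, 0], [85, 0.7, -0.6, 0, 0], [85, 0.7, -0.6, 0, 0], [85, 0.7, -0.6, 0, 0], [85, 0.7, -0.6, 0, 0], [85, 0.7, -0.6, 0, 0], [85, 0.7, -0.6, 0, 0], [85, 0.7, -0.6, 0, 0]],
  ],
  newtons=80,
)

```text
t: 1.35
eef_pos: [0.5969, 0.2904, 0.2309]
tool_rot: [-0.0, 0.131, 0.991, -0.0]
contact_force: [1.1, 1.1, -0.1]
gripper_width: 0.994
grasp_force: 0.0
```

```bash
python3 - <<'E'
from h import *
from station import get_obs
o=get_obs();print(o['t'],o['eef_pos'],o['tool_rot'])
p=cams.camera_params('wrist');w=cams.read_camera('wrist');np.save('w1.npy',w);cv2.imwrite('pics/w1.png',w[:,:,::-1])
for x in blobs(w,(100,120,40),(130,255,255),(0,0,560,420),200):print(x[:3],onz('wrist',x[1],.16,p),onz('wrist',x[1],.135,p))
print(p)
E
```

```text
1.35 [0.59691987 0.29035993 0.23094118] [-3.08092008e-04  1.31413897e-01  9.91327531e-01 -1.39668168e-04]
(np.int32(2049), array([ 14.03074671, 167.71839922]), array([  0,  94,  32, 131])) [0.51763202 0.14024068 0.16      ] [0.51728479 0.12050968 0.135     ]
(np.int32(632), array([272.93670886, 222.63449367]), array([259, 209,  29,  28])) [0.59635626 0.29035077 0.16      ] [0.60516889 0.28808564 0.135     ]
(np.int32(601), array([367.25457571, 328.23294509]), array([358, 302,  21,  56])) [0.69288485 0.33525089 0.16      ] [0.71292893 0.33821005 0.135     ]
{'K': array([[354.89159479,   0.        , 271.56855703],
       [  0.        , 354.89159479, 210.22017838],
       [  0.        ,   0.        ,   1.        ]]), 'k1': -0.07224228587539579, 'extrinsics': array([[ 2.60149795e-01,  9.18327629e-01,  2.98322729e-01,
         5.20616289e-01],
       [ 9.65568263e-01, -2.47459677e-01, -8.02598161e-02,
         3.09818444e-01],
       [ 1.18039546e-04,  3.08930534e-01, -9.51084597e-01,
         3.74862109e-01],
       [ 0.00000000e+00,  0.00000000e+00,  0.00000000e+00,
         1.00000000e+00]])}
```

View pics/w1.png

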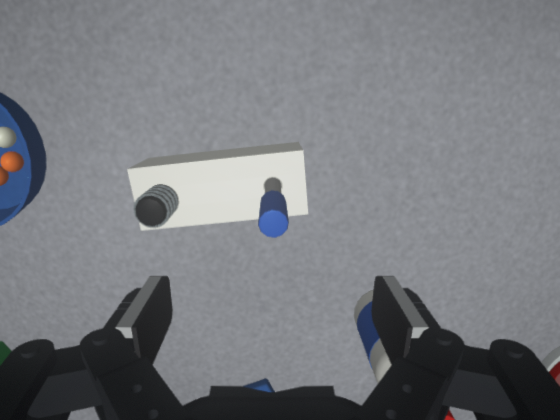

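The wrist view shows the grip's top disc at (273,223), centred under the TCP within 1 mm; the brush at (150,210) is clear of the fingers.

arm_command(
  rows=[
    [[85, 0, 0, -0.48, 0], [85, 0, 0, -0.48, 0], [85, 0, 0, -0.48, 0], [85, 0, 0, -0.48, 0], [85, 0, 0, 0, 0], [0, 0, 0, 0, 0], [0, 0, 0, 0, 0], [0, 0, 0, 0, 0], [0, 0, 0, 0, 0], [0, 0, 0, 0, 0]],
  ],
  newtons=80,
)

```text
t: 2.65
eef_pos: [0.5966, 0.2923, 0.117]
tool_rot: [0.001, 0.131, 0.991, 0.001]
contact_force: [-1.1, 1.7, 3.8]
gripper_width: 0.216
grasp_force: 77.9
```

arm_command(
  rows=[
    [[0, 0, 0, 0.1, 0], [0, 0, 0, 0.3, 0], [0, 0, 0, 0.4, 0], [0, 0, 0, 0.4, 0], [0, 0, 0, 0.4, 0], [0, 0, 0, 0.4, 0], [0, 0, 0, 0.1, 0], [0, -0.1, -0.3, 0, 0], [0, -0.2, -0.6, 0, 0], [0, -0.2, -0.6, 0, 0]],
  ],
)

```text
t: 3.9
eef_pos: [0.5644, 0.1988, 0.2406]
tool_rot: [-0.001, 0.132, 0.991, -0.001]
contact_force: [1.0, -0.2, -1.6]
gripper_width: 0.216
grasp_force: 78.5
```

```bash
python3 - <<'E'
from h import *
from station import get_obs
o=get_obs();print(o['t'],o['eef_pos'])
for n in('top','scene'):
  w=cams.read_camera(n);np.save(n+'2.npy',w)
c=np.vstack([np.load('scene2.npy')[100:330,180:500],np.load('top2.npy')[100:300,60:380]])
cv2.imwrite('pics/c2.png',cv2.resize(c,None,fx=1.39,fy=1.39)[:,:,::-1])
E
```

```text
3.9 [0.56436949 0.19879459 0.24063248]
```

View pics/c2.png

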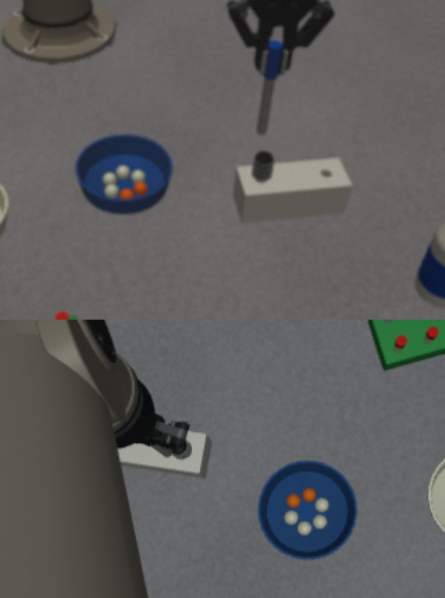

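The rod is held clear of the rack, with its tip at scene pixel (368,194).

```bash
python3 - <<'E'
from h import *
for z in(.13,.137,.145):print(z,onz('scene',(368.5,193.5),z))
p=cams.camera_params('scene');print(onz('scene',(180+274/1.39,100+44/1.39),.285))
E
```

```text
0.13 [0.55275979 0.19793417 0.13      ]
0.137 [0.56018772 0.19380272 0.137     ]
0.145 [0.56867678 0.18908107 0.145     ]
[0.56597517 0.18954839 0.285     ]
```

arm_command(
  rows=[
    [[0, -0.19, -0.52, 0, 0], [0, -0.19, -0.53, 0, 0], [0, -0.19, -0.52, 0, 0], [0, -0.19, -0.53, 0, 0], [0, -0.19, -0.52, 0, 0], [0, -0.2, -0.53, 0, 0], [0, 0, 0, -0.3, 0], [0, 0, 0, -0.3, 0], [0, 0, 0, -0.3, 0], [0, 0, 0, 0, 0]],
  ],
)

```text
t: 5.25
eef_pos: [0.4948, 0.0119, 0.1863]
tool_rot: [-0.002, 0.132, 0.991, -0.001]
contact_force: [0.6, -0.4, -0.4]
gripper_width: 0.216
grasp_force: 78.7
```

```bash
python3 - <<'E'
from h import *
from station import get_obs
o=get_obs();print(o['t'],o['eef_pos'])
p=cams.camera_params('wrist');w=cams.read_camera('wrist');s=cams.read_camera('scene');np.save('w3.npy',w)
print(p['extrinsics'].tolist())
c=np.hstack([cv2.resize(w,(440,330)),cv2.resize(s[120:270,190:340],(330,330))])
cv2.imwrite('pics/c3.png',c[:,:,::-1])
E
```

```text
5.25 [0.49481121 0.01189527 0.18633986]
[[0.2609784776630175, 0.9193351156935806, 0.29447101597502295, 0.41908514623777754], [0.9653430810285213, -0.24799494586156773, -0.08130954887021423, 0.03152461912381042], [-0.001723399853064561, 0.3054856001185432, -0.9521951365204288, 0.33055291259796843], [0.0, 0.0, 0.0, 1.0]]
```

View pics/c3.png

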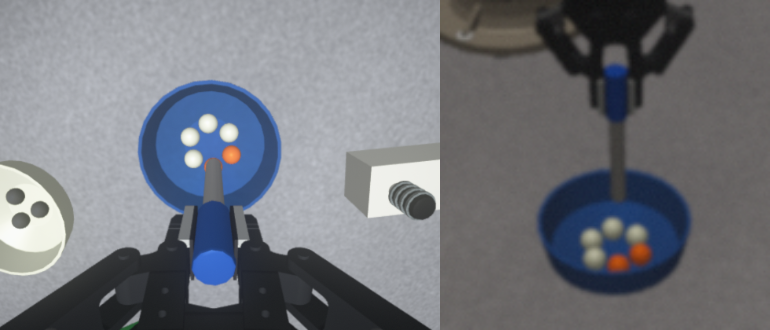

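The wrist view shows the rod's tip at about (270,204) full-size, above the dish. The scene crop puts it at (271,210).

```bash
python3 - <<'E'
from h import *
p=cams.camera_params('wrist')
print(tri(ray('wrist',(270,203.5),p),ray('scene',(270.9,209))))
w=np.load('w3.npy')
for z in(.08,.085):print(onz('wrist',(270,203.5),z,p),onz('scene',(270.9,209),z))
g=max(blobs(w,(100,120,40),(130,255,255),(170,90,370,215)),key=lambda x:x[0])
h=cv2.convexHull(g[3].astype(np.int32))[:,0]
h=np.array([onz('wrist',u,.055,p)[:2] for u in h if u[1]<200]);A=np.c_[2*h,np.ones(len(h))];s=np.linalg.lstsq(A,(h**2).sum(1),rcond=None)[0]
print('dish',s[:2],np.sqrt(s[2]+s[:2]@s[:2]))
for x in blobs(w,(0,130,120),(20,255,255),(200,130,340,230),20):print('amber',x[0],onz('wrist',x[1],.016,p))
E
```

```text
(array([0.49286497, 0.01157908, 0.08397075]), np.float64(0.0011964689040580075))
[0.49387465 0.01066761 0.08      ] [0.48874326 0.01324644 0.08      ]
[0.49241421 0.01108612 0.085     ] [0.4941297  0.01187419 0.085     ]
dish [0.49452593 0.00725693] 0.0735121874829074
amber 395 [0.51183041 0.02870968 0.016     ]
```

arm_command(
  rows=[
    [[0, 0, -0.05, -0.25, 0], [0, 0, 0, -0.25, 0], [0, 0, 0, -0.25, 0], [0, 0, 0, -0.2, 0], [0, 0, 0, -0.12, 0], [0, 0, 0, -0.1, 0], [0, 0.1, 0, 0, 0], [0, 0.1, 0, 0, 0], [0, 0.1, 0, 0, 0], [0, 0.05, 0, 0, 0]],
  ],
  newtons=100,
)

```text
t: 6.6
eef_pos: [0.5188, 0.0097, 0.1182]
tool_rot: [0.0, 0.132, 0.991, 0.0]
contact_force: [0.1, 0.5, -1.5]
gripper_width: 0.209
grasp_force: 97.6
```

arm_command(
  rows=[
    [[0, -0.07, 0.206, -0.04, 0], [0, -0.175, 0.127, 0, 0], [0, -0.216, 0, 0, 0], [0, -0.175, -0.127, 0, 0], [0, -0.07, -0.206, 0, 0], [0, 0.07, -0.206, 0, 0], [0, 0.175, -0.127, 0, 0], [0, 0.216, 0, 0, 0], [0, 0.175, 0.127, 0, 0], [0, 0.07, 0.206, 0, 0]],
  ],
)

```text
t: 7.85
eef_pos: [0.5191, 0.0106, 0.1153]
tool_rot: [0.0, 0.131, 0.991, -0.0]
contact_force: [-0.4, 0.5, -1.4]
gripper_width: 0.212
grasp_force: 97.7
```

```bash
python3 - <<'E'
from h import *
w=cams.read_camera('wrist');s=cams.read_camera('scene')
c=np.hstack([cv2.resize(w,(440,330)),cv2.resize(s[120:270,190:340],(330,330))])
cv2.imwrite('pics/c4.png',c[:,:,::-1])
E
```

```text
(no output)
```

View pics/c4.png

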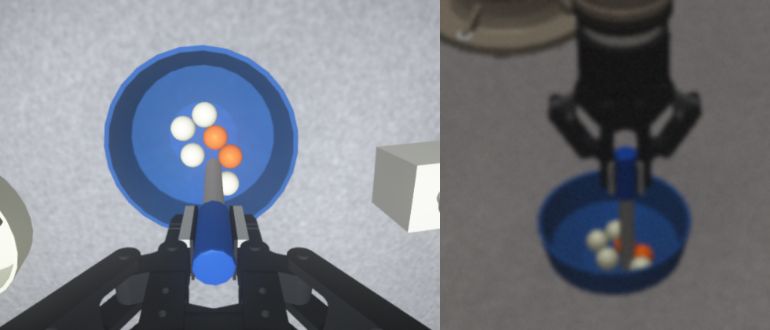

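The rod's tip is at about (212,160) in the wrist half, low among the balls. The ambers have moved to (215,137) and (230,156), and all six balls are in the dish. I'll carry on stirring.

arm_command(
  rows=[
    [[0, -0.07, 0.206, 0, 0], [0, -0.175, 0.127, 0, 0], [0, -0.216, 0, 0, 0], [0, -0.175, -0.127, 0, 0], [0, -0.07, -0.206, 0, 0], [0, 0.07, -0.206, 0, 0], [0, 0.175, -0.127, 0, 0], [0, 0.216, 0, 0, 0], [0, 0.175, 0.127, 0, 0], [0, 0.07, 0.206, 0, 0]],
  ],
)

```text
t: 9.2
eef_pos: [0.5191, 0.0106, 0.1154]
tool_rot: [0.0, 0.131, 0.991, 0.0]
contact_force: [-0.3, -0.9, -1.4]
gripper_width: 0.214
grasp_force: 97.8
```

arm_command(
  rows=[
    [[0, -0.07, 0.206, 0, 0], [0, -0.175, 0.127, 0, 0], [0, -0.216, 0, 0, 0], [0, -0.175, -0.127, 0, 0], [0, -0.07, -0.206, 0, 0], [0, 0.07, -0.206, 0, 0], [0, 0.175, -0.127, 0, 0], [0, 0.216, 0, 0, 0], [0, 0.175, 0.127, 0, 0], [0, 0.07, 0.206, 0, 0]],
  ],
)

```text
t: 10.45
eef_pos: [0.5191, 0.0107, 0.1154]
tool_rot: [0.0, 0.131, 0.991, 0.0]
contact_force: [-0.1, -0.3, -1.2]
gripper_width: 0.21
grasp_force: 97.8
```

arm_command(
  rows=[
    [[0, -0.07, 0.206, 0, 0], [0, -0.175, 0.127, 0, 0], [0, -0.216, 0, 0, 0], [0, -0.175, -0.127, 0, 0], [0, -0.07, -0.206, 0, 0], [0, 0.07, -0.206, 0, 0], [0, 0.175, -0.127, 0, 0], [0, 0.216, 0, 0, 0], [0, 0.175, 0.127, 0, 0], [0, 0.07, 0.206, 0, 0]],
  ],
)

```text
t: 11.7
eef_pos: [0.5191, 0.0107, 0.1154]
tool_rot: [0.0, 0.131, 0.991, 0.0]
contact_force: [-0.0, 0.5, -1.7]
gripper_width: 0.208
grasp_force: 97.7
```

```bash
python3 - <<'E'
from h import *
w=cams.read_camera('wrist');s=cams.read_camera('scene')
c=np.hstack([cv2.resize(w,(440,330)),cv2.resize(s[120:270,190:340],(330,330))])
cv2.imwrite('pics/c5.png',c[:,:,::-1])
E
```

```text
(no output)
```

View pics/c5.png

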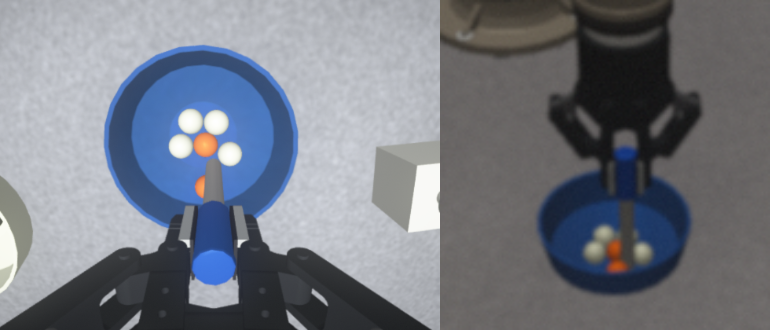

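arm_command(
  rows=[
    [[0, -0.07, -0.206, 0, 0], [0, -0.175, -0.127, 0, 0], [0, -0.108, -0.017, 0, 0], [0, 0, 0, 0, 0], [0, 0, 0, 0, 0], [0, 0, 0, 0, 0], [0, 0, 0, 0, 0], [0, 0, 0, 0, 0], [0, 0, 0, 0, 0], [0, 0, 0, 0, 0]],
  ],
)

```text
t: 13.05
eef_pos: [0.4968, -0.0113, 0.1155]
tool_rot: [-0.0, 0.132, 0.991, 0.0]
contact_force: [0.1, 0.1, -1.1]
gripper_width: 0.212
grasp_force: 97.7
```

```bash
python3 - <<'E'
from h import *
p=cams.camera_params('wrist');w=cams.read_camera('wrist')
for x in blobs(w,(0,130,120),(20,255,255),(150,80,400,300),20):
  P=onz('wrist',x[1],.016,p);print('amber',x[0],x[1],P,[np.hypot(*(P[:2]-q)) for q in([.518,.006],[.510,.030])])
E
```

```text
amber 659 [299.40515933 205.30652504] [0.49858697 0.00789412 0.016     ] [np.float64(0.019505215794498012), np.float64(0.024878250340733203)]
amber 693 [246.43290043 207.75468975] [ 0.4904452  -0.02936078  0.016     ] [np.float64(0.04482914416860895), np.float64(0.06249874399643922)]
```

Both ambers are more than 15 mm from their starts with the tip at −y, so the stirring is done. Next I lift the tip partly, bring the shaft to the +x rim and lean it there before release.

arm_command(
  rows=[
    [[0, 0, 0, 0.2, 0], [0, 0, 0, 0.2, 0], [0, 0, 0, 0.1, 0], [0, 0.2, 0.01, 0, 0], [0, 0.2, 0.01, 0, 0], [0, 0.2, 0.02, 0, 0], [0, 0.2, 0.02, 0, 0], [0, 0.15, 0.01, 0, 0], [0, 0, 0, 0, 0], [0, 0, 0, 0, 0]],
  ],
  newtons=40,
)

```text
t: 14.35
eef_pos: [0.5524, -0.0071, 0.1449]
tool_rot: [-0.002, 0.132, 0.991, -0.0]
contact_force: [-4.5, 0.8, 0.8]
gripper_width: 0.21
grasp_force: 98.0
```

arm_command(
  rows=[
    [[0, 0.08, -0.02, 0, 0], [0, 0.08, -0.02, 0, 0], [0, 0.08, -0.02, -0.05, 0], [0, 0.08, -0.02, -0.05, 0], [0, 0.08, -0.02, -0.08, 0], [0, 0.08, -0.02, -0.08, 0], [0, 0, 0, 0, 0], [0, 0, 0, 0, 0], [0, 0, 0, 0, 0], [0, 0, 0, 0, 0]],
  ],
  newtons=40,
)

```text
t: 15.6
eef_pos: [0.5823, -0.0143, 0.1297]
tool_rot: [-0.0, 0.132, 0.991, -0.0]
contact_force: [-4.1, 1.3, -3.0]
gripper_width: 0.21
grasp_force: 99.5
```

```bash
python3 - <<'E'
from h import *
w=cams.read_camera('wrist');s=cams.read_camera('scene')
c=np.hstack([cv2.resize(w,(440,330)),cv2.resize(s[120:270,190:340],(330,330))])
cv2.imwrite('pics/c6.png',c[:,:,::-1])
E
```

```text
(no output)
```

View pics/c6.png

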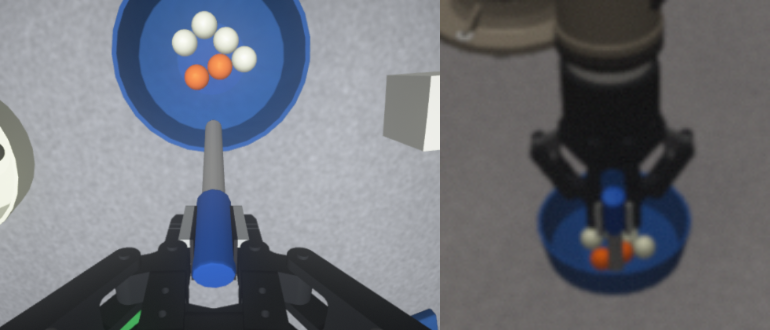

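The rod has pivoted about 20° on the rim, with its tip just inside at wrist-half (212,122). I'll continue with more tilt and lower.

arm_command(
  rows=[
    [[0, 0.06, -0.015, -0.08, 0], [0, 0.06, -0.015, -0.08, 0], [0, 0.06, -0.015, -0.08, 0], [0, 0.06, -0.015, -0.08, 0], [0, 0.06, -0.015, -0.08, 0], [0, 0.06, -0.015, -0.08, 0], [0, 0, 0, 0, 0], [0, 0, 0, 0, 0], [0, 0, 0, 0, 0], [0, 0, 0, 0, 0]],
  ],
  newtons=40,
)

```text
t: 16.95
eef_pos: [0.6047, -0.0193, 0.1015]
tool_rot: [0.0, 0.131, 0.991, 0.0]
contact_force: [-4.6, 1.6, 5.7]
gripper_width: 0.21
grasp_force: 103.8
```

```bash
python3 - <<'E'
from h import *
w=cams.read_camera('wrist');s=cams.read_camera('scene')
c=np.hstack([cv2.resize(w,(440,330)),cv2.resize(s[120:270,190:340],(330,330))])
cv2.imwrite('pics/c7.png',c[:,:,::-1])
E
```

```text
(no output)
```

View pics/c7.png

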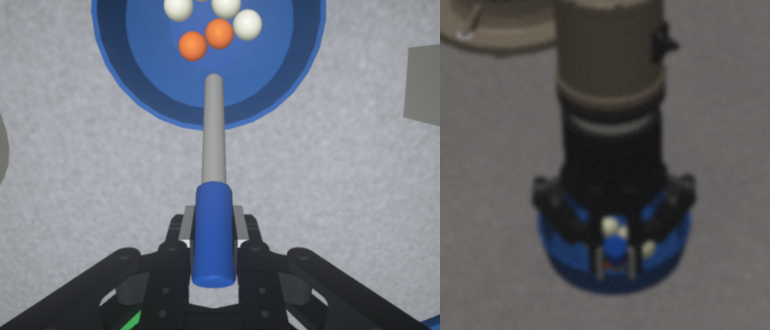

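arm_command(
  rows=[
    [[0, -0.03, 0.01, -0.08, 0], [0, -0.03, 0.01, -0.08, 0], [0, -0.03, 0.01, -0.08, 0], [0, 0, 0, 0, 0], [24, 0, 0, 0, 0], [28, 0, 0, 0, 0], [35, 0, 0, 0, 0], [50, 0, 0, 0, 0], [70, 0, 0, 0, 0], [85, 0, 0, 0, 0]],
  ],
  newtons=20,
)

```text
t: 18.3
eef_pos: [0.5989, -0.018, 0.0867]
tool_rot: [0.0, 0.132, 0.991, 0.0]
contact_force: [-0.3, 0.8, -0.5]
gripper_width: 0.979
grasp_force: 0.0
```

```bash
python3 - <<'E'
from h import *
w=cams.read_camera('wrist');s=cams.read_camera('scene')
c=np.hstack([cv2.resize(w,(440,330)),cv2.resize(s[120:270,190:340],(330,330))])
cv2.imwrite('pics/c8.png',c[:,:,::-1])
E
```

```text
(no output)
```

View pics/c8.png

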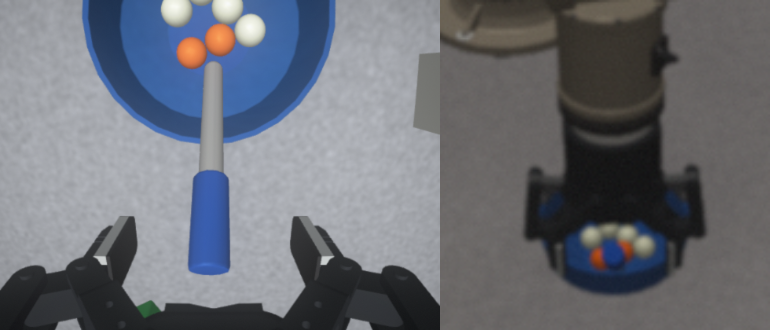

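The rod is released and leans on the rim, with its tip in the dish against the ambers at (212,65). The fingers are clear on both sides, so I rise straight up.

arm_command(
  rows=[
    [[85, 0, 0, 0.1, 0], [85, 0, 0, 0.2, 0], [85, 0, 0, 0.4, 0], [85, 0, 0, 0.5, 0], [85, 0, 0, 0.5, 0], [85, 0, 0, 0.5, 0], [85, 0, 0, 0.3, 0], [85, 0, 0, 0, 0], [85, 0, 0, 0, 0], [85, 0, 0, 0, 0]],
  ],
)

```text
t: 19.65
eef_pos: [0.5981, -0.0179, 0.2354]
tool_rot: [-0.001, 0.132, 0.991, -0.0]
contact_force: [-0.5, 1.2, 0.0]
gripper_width: 0.994
grasp_force: 0.0
```

```bash
python3 - <<'E'
from h import *
from station import get_obs
p=cams.camera_params('wrist');w=cams.read_camera('wrist');s=cams.read_camera('scene')
print(get_obs()['contact_force'])
c=np.hstack([cv2.resize(w,(440,330)),cv2.resize(s[120:270,190:340],(330,330))])
cv2.imwrite('pics/c9.png',c[:,:,::-1])
E
```

```text
[ 0.16235826 -0.46554802  0.60889756]
```

View pics/c9.png

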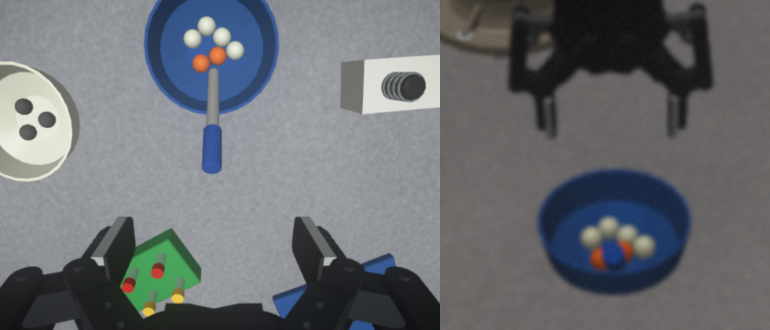

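The rod leans steadily on the rim with its tip in the dish at (213,70). Both ambers are in the dish and the gripper is clear.

```bash
python3 -c "
from station import job;print(job.hand_in())"
```

```text
the job is handed in; nothing more can be done
None
```

I stirred the balls four full turns, left the rod leaning in the blue dish with both amber balls still inside, and handed the job in at about 20 s; the hand-in returned no verdict.

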